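# Release the latched lamp-mode key on the measuring machine's console

## Task

One of the four identical white mode keys on the black lamp console is still latched down. Tap the keys lightly with the closed fingertips to find which one it is, then press that key in until its latch lets go, and leave it so that all four keys stand fully up. Do not push in the other three keys, and do not pick up or shift the parts lying around the console.

Things in the scene. Friction and masses are not known exactly. Their poses are not given: they have to be found in the camera images.
- console: Black control box fixed to the bench, 130 (x) x 270 (y) x 50 mm, origin at the centre of its underside, x away from the robot at yaw 0, z up. Its flat deck carries four identical square keys in a row along y (key 1 nearest +y), and at the +y end one aluminium knob (not used: 32 mm across, 18 mm high, on the row's line 61 mm beyond key 1).
- key_1 (a point): Place of the first (nearest the knob) key of the row: centre of the white 22 x 22 mm key's top face when that key is fully up, 62 mm above the table, 12 mm above the deck. Fixed to the console: it does not move with the key. Keys are 44 mm apart (centres). If the latched key is at this place, its top lies 3.5 mm below this point. Axes as the console's.
- key_2 (a point): Place of the second key of the row: centre of the white 22 x 22 mm key's top face when that key is fully up, 62 mm above the table, 12 mm above the deck. Fixed to the console: it does not move with the key. Keys are 44 mm apart (centres). If the latched key is at this place, its top lies 3.5 mm below this point. Axes as the console's.
- key_3 (a point): Place of the third key of the row: centre of the white 22 x 22 mm key's top face when that key is fully up, 62 mm above the table, 12 mm above the deck. Fixed to the console: it does not move with the key. Keys are 44 mm apart (centres). If the latched key is at this place, its top lies 3.5 mm below this point. Axes as the console's.
- key_4 (a point): Place of the fourth (farthest from the knob) key of the row: centre of the white 22 x 22 mm key's top face when that key is fully up, 62 mm above the table, 12 mm above the deck. Fixed to the console: it does not move with the key. Keys are 44 mm apart (centres). If the latched key is at this place, its top lies 3.5 mm below this point. Axes as the console's.
- held_key (a joint): The key that is latched at the start, at whichever of the four places it is. Joint value in m: how far it is down, 0 = fully up, 0.0075 = at its stop. Starts latched at 0.0035. Solid under a tap up to about 3.5 N; pressed harder it moves on down and its latch lets go 5 to 6 mm down, at 5 to 6 N (it meets its stop at about 7 N); when let go it springs fully up and does not latch again.
- free_key_a (a joint): One of the three keys that are not latched; which of the places it has is not known. Joint value in m: how far it is down, 0 = fully up, 0.0075 = at its stop. Starts at 0. Springy: begins to give at 1.5 N and yields 1 mm for each further 0.65 N (3 mm at 3.5 N, 5 mm at 4.8 N). Counts as pushed in when more than 5 mm down; a lighter tap is harmless and it springs back.
- free_key_b (a joint): One of the three keys that are not latched; which of the places it has is not known. Joint value in m: how far it is down, 0 = fully up, 0.0075 = at its stop. Starts at 0. Springy: begins to give at 1.5 N and yields 1 mm for each further 0.65 N (3 mm at 3.5 N, 5 mm at 4.8 N). Counts as pushed in when more than 5 mm down; a lighter tap is harmless and it springs back.
- free_key_c (a joint): One of the three keys that are not latched; which of the places it has is not known. Joint value in m: how far it is down, 0 = fully up, 0.0075 = at its stop. Starts at 0. Springy: begins to give at 1.5 N and yields 1 mm for each further 0.65 N (3 mm at 3.5 N, 5 mm at 4.8 N). Counts as pushed in when more than 5 mm down; a lighter tap is harmless and it springs back.
- vblock: Loose slotted steel block, 40 x 50 x 32 mm, beyond the console; bystander. Origin at the centre of its underside.
- shaft: Loose stepped aluminium shaft standing upright, 28 mm across at the foot, 62 mm tall, beyond the console; bystander. Origin at the centre of its underside.
- setring: Loose steel setting ring lying flat, 52 mm across, 16 mm high, beside the console's knob end; bystander. Origin at the centre of its underside.
- loupe: Loose black eye loupe standing upright, 38 mm across, 42 mm tall, beside the console's other end; bystander. Origin at the centre of its underside.

How it is judged:
By the outcome, as a careful person would: the job done as asked, in the order asked, and still so for the second after the job is handed in, with the robot touching nothing.
It also fails if it takes over 51 s, if anything falls off the work surface, if the arm or the gripper's body presses on something with over 40 N, if the wrist force passes 120 N, or if a joint passes its speed limit or range.

## Robot

A 6-joint arm with a two-finger parallel gripper is mounted at the origin on the work surface. World frame = base frame: x ahead of the robot, y to its left, z up, the work surface at z = 0. Lengths are in mm, angles in rad, forces in N, time in s.
With the tool pointing down it reaches from about 300 to 775 mm from the base axis. Payload 14.6 kg.
Tool frame: the origin (TCP) lies between the finger pads; the fingertips stand 8 mm ahead of it and the grasp point (between the pads) lies 11 mm behind it; z points along the fingers, y is the direction in which the jaws open and shut (so a half turn about z gives the same grasp; the last joint's range is limited). The gripper opens to 94 mm and grips with 3 to 60 N. Pads are 16 mm wide; open, the fingers measure 119 mm over their backs; the gripper's body (75 mm by 177 mm) begins 78 mm behind the grasp point.
Start: joints at [-1.321, 0.3, 1.521, -0, 1.321, -0.067], TCP at [171.333, -522.623, 213.446] pointing down, gripper open.
Joint ranges: [-3.03, 3.03], [-0.79, 2.21], [0.23, 2.52], [-1.04, 4.18], [0, 3.07], [-2.55, 2.55]. Speed limits (rad/s): [2.22, 2.22, 2.57, 3.14, 3.14, 3.14].

## Interface

Orientations are given as [roll, pitch, yaw] about the fixed x, y, z axes, in that order (R = Rz(yaw) Ry(pitch) Rx(roll)).
In Python, from cell import manip gives the robot as it stands. The module is installed in compiled form; this text tells all that it offers.
- The arm moves only by the tool send_rows, never from a script. Its argument "series" is a list that holds one entry, the list of rows, each a list of 5 numbers: the opening, from 0 (shut) to 1 (fully open), then the shift along the tool's x, y, z in mm, then the turn about the tool's z in degrees. In form: [[[gripper, dx, dy, dz, roll], ...]]. A call has 1 to 10 rows; each row is the pose to reach, as a shift and turn from the pose commanded when the call began, along the tool's axes at that moment; what a row does not reach only later rows make up. A row lasts 1/10 s, in which the tool goes at most 50 mm and 8.59 degrees, less where a joint would pass 70% of its speed; a pose out of reach is approached as far as the arm can. A call with a gripper value outside its range is refused whole. The fingers move at their own pace and stop on an object; "newtons" is the grip in N (left out, the last holds). Time passes only in rows, so rows that repeat a pose let the fingers close. It gives the time, the measured TCP pose, the force and the opening at its end, in the units of the state.
- manip.read_state(): the state, without advancing time (a new reading comes with each control period).
- manip.camera(name): name is "scene" or "top" or "wrist"; returns a dict with "img" (480x640x3 uint8, red, green, blue), "vfov" (degrees; the focal length in pixels is half the picture's height over the tangent of half this angle, whatever the lens; pixels are square), "cx", "cy" (the principal point, pixels), "pose" (4x4, takes a point from camera to world coordinates); the wrist camera has in their place "T_tool_cam" (4x4, takes a point from camera to tool coordinates, whose origin is the TCP and whose axes are the flange's). Camera axes: x right, y down, z forward; pixel columns grow to the right and rows downward; lengths in mm; the calibration is good to about 2 mm. A picture is of the moment at which its call begins: read the wrist's pose just before it. There is no depth.
- manip.sign_off(): hands the job in, once; it reports no verdict.
Trained networks look in a picture, given as the dict that the camera call returned (one of the last four; its "shot" number tells which), for a name from the list of things; names that differ only in an ending like _2 or _b are one class to them, and where a whole thing is asked for, a point or a joint stands for the part that bears it (a point fixed in the world has none). Each returns a list of dicts, best first, with "conf" (0 to 1); they miss things now and then, are a little off and sometimes report something else, mostly with a low value. They report only what shows in the picture. A call takes as long as a camera call.
- manip.find_in(target, picture): "rect" ([left, top, width, height] in pixels, round what is visible of it).
- manip.silhouettes(target, picture): "pixels" (480x640 bool, what is visible of it) and "rect" ([left, top, width, height] in pixels, round what is visible of it).
The state is a dict: "clock": time; "joints": joint angles; "qd": joint speeds; "effort": joint torques, N m; "eef_pos": TCP position; "eef_rot": TCP orientation; "wrist_force": force on the tool from outside, world axes, zero at the start; "moment": the same for the moment, N m; "finger_gap": finger opening in mm.
Only numpy, scipy, OpenCV 4.12 (cv2) and the standard library are available. Lean on these libraries where they do the work, as an engineer would, in place of code of your own. Each camera call takes 0.05 s, during which the arm holds its last target. There are 200 camera calls.

## Working session

There is one attempt and no reset: what is moved stays moved. The work goes in short steps, Python scripts to look and compute and a tool call to move; the robot and the scene stay as the last step left them, time stands still between calls to the robot, and variables do not carry over. Pictures are saved under pics/ and viewed, about 8 in all and at most 12, crops included, and the job is handed in when it is done.

Besides the shell and the picture viewer there is one more tool, called after "Call:" by a JSON object that holds its "name" and its "arguments". send_rows: Moves the arm, as the interface text tells. Its arguments: {"type":"object","properties":{"series":{"type":"array"},"newtons":{"type":"number"}},"required":["series"]}

```bash
mkdir -p pics && cat > h.py <<'E'
from cell import manip
import numpy as np, cv2
def ray(c,u,v,z,pose=None):
    P=np.array(c["pose"]) if pose is None else pose
    f=240/np.tan(np.radians(c["vfov"])/2)
    d=P[:3,:3]@np.array([(u-c["cx"])/f,(v-c["cy"])/f,1]); o=P[:3,3]
    return o+d*(z-o[2])/d[2]
def save(c,n): cv2.imwrite("pics/"+n,cv2.cvtColor(c["img"],cv2.COLOR_RGB2BGR))
E
python3 - <<'E'
from h import *
s=manip.read_state(); print(s)
c=manip.camera("top"); save(c,"top.png")
for n in ["console","key_1"]:
    for d in manip.find_in(n,c)[:6]:
        l,t,w,h=d["rect"]; print(n,d["conf"],d["rect"],ray(c,l+w/2,t+h/2,62 if n!="console" else 50).round(1))
E
```

```text
{'clock': 0.0, 'joints': array([-1.32060403e+00,  3.00453275e-01,  1.52160717e+00,  2.11313057e-05,
        1.32071518e+00, -6.65977338e-02]), 'qd': array([ 9.54961602e-04,  9.12351188e-04,  1.63049938e-03,  4.44235670e-05,
       -7.41368352e-04, -3.67784744e-04]), 'effort': array([-4.21902223e-03, -5.31807446e+01, -3.52741277e+01,  7.06428546e-02,
        2.44482147e-02, -1.15730440e-04]), 'eef_pos': array([ 171.27183817, -522.3706165 ,  212.88507348]), 'eef_rot': array([-3.14041367e+00, -9.91473889e-05,  3.16784729e-01]), 'wrist_force': array([ 1.28372666, -0.39254318,  0.60370364]), 'moment': array([-0.05321431, -0.03901746, -0.00546299]), 'finger_gap': 94.27394194984285}
console 0.66 [235.2, 252.3, 181.9, 136.3] [512.1  60.4  50. ]
key_1 0.59 [234.9, 250.5, 182.0, 140.7] [510.4  61.   62. ]
```

View pics/top.png

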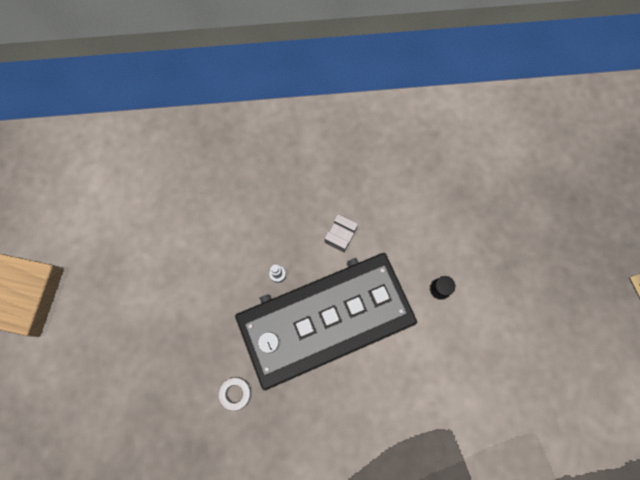

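The top view shows the console tilted. The knob is at about (268,342), with keys 1 to 4 at about (305,327), (330,316), (355,305) and (380,295).

```bash
python3 - <<'E'
from h import *
c=manip.camera("top"); im=c["img"].astype(int)
m=((im.min(2)>195)).astype(np.uint8)
n,l,st,ce=cv2.connectedComponentsWithStats(m)
for i in range(1,n):
    if st[i,4]>40 and 240<ce[i][0]<420 and 250<ce[i][1]<390: print(st[i],ce[i],ray(c,*ce[i],62).round(1))
P=np.array([ray(c,u,v,62) for u,v in[(305,327),(330,316),(355,305),(380,295)]]);print(P.round(1))
d=P[0]-P[3];print("yaw",np.arctan2(-d[0],d[1]),np.linalg.norm(d))
print(c["pose"])
s=manip.read_state();print(s["eef_pos"],s["eef_rot"])
w=manip.camera("wrist");print(w["T_tool_cam"],w["vfov"])
E
```

```text
[270 265  15  16 105] [276.12380952 272.13333333] [595.9 134.3  62. ]
[373 287  15  16 150] [380.14 294.42] [544.2 -29.7  62. ]
[348 298  15  16 151] [354.97350993 305.44370861] [530.4  12.5  62. ]
[323 309  15  15 154] [329.86363636 316.01298701] [517.4  54.   62. ]
[297 319  15  16 156] [304.1474359  326.83333333] [504.3  96.1  62. ]
[259 333  19  19 262] [267.47709924 341.66412214] [486.7 155.2  62. ]
[[503.9  94.8  62. ]
 [517.4  53.8  62. ]
 [531.1  12.4  62. ]
 [543.3 -29.3  62. ]]
yaw 0.3074387083962364 130.1954326453547
[[-9.31176785e-02 -9.63677400e-01  2.50309742e-01  4.40962968e+02]
 [-9.95645983e-01  8.90497459e-02 -2.75539213e-02  6.78901245e+01]
 [ 4.26307228e-03 -2.51785647e-01 -9.67773638e-01  8.49491258e+02]
 [ 0.00000000e+00  0.00000000e+00  0.00000000e+00  1.00000000e+00]]
[ 171.3085233  -522.50531538  213.11967749] [-3.14093457e+00 -4.21513561e-05  3.16799595e-01]
[[-9.74374811e-04 -9.73480679e-01 -2.28767170e-01  6.56930171e+01]
 [ 9.99999511e-01 -9.09444881e-04 -3.89248660e-04 -1.94712883e-01]
 [ 1.70874918e-04 -2.28767437e-01  9.73481089e-01 -1.70295150e+02]
 [ 0.00000000e+00  0.00000000e+00  0.00000000e+00  1.00000000e+00]] 67.07344883840811
```

Call:
{"name": "send_rows", "arguments": {"series": [[[0, 30, -25, 0, 0], [0, 70, -58, 0, 0], [0, 110, -90, 0, 0], [0, 150, -123, 0, 0], [0, 190, -156, 0, 0], [0, 230, -189, 0, 0], [0, 270, -222, 0, 0], [0, 310, -255, 0, 0], [0, 350, -288, 0, 0], [0, 390, -321, 0, 0]]]}}

```text
clock: 1.25
eef_pos: [434.0, -107.7, 213.7]
eef_rot: [3.141, -0.0, 0.317]
wrist_force: [-0.0, 0.2, -0.1]
finger_gap: 17.2
```

Call:
{"name": "send_rows", "arguments": {"series": [[[0, 35, -29, 0, 0], [0, 70, -58, 0, 0], [0, 100, -82, 0, 0], [0, 118, -97, 0, 0], [0, 118, -97, 0, 0], [0, 118, -97, 0, 0], [0, 118, -97, 0, 0]]]}}

```text
clock: 1.95
eef_pos: [514.8, 18.4, 213.5]
eef_rot: [3.142, 0.0, 0.316]
wrist_force: [-0.4, 0.1, 0.6]
finger_gap: 0.4
```

```bash
cat > w.py <<'E'
from h import *
from scipy.spatial.transform import Rotation as R
s=manip.read_state();print(s["clock"],s["eef_pos"],s["eef_rot"],s["wrist_force"],s["finger_gap"])
c=manip.camera("wrist");save(c,"w1.png")
T=np.eye(4);T[:3,:3]=R.from_euler("xyz",s["eef_rot"]).as_matrix();T[:3,3]=s["eef_pos"]
P=T@np.array(c["T_tool_cam"])
m=((c["img"].min(2)>195)).astype(np.uint8)
n,l,st,ce=cv2.connectedComponentsWithStats(m)
for i in range(1,n):
    if st[i,4]>300:
        p=ray(c,*ce[i],62,P);print(st[i],ce[i].round(1),p.round(1),(T[:3,:3].T@(p-T[:3,3])).round(1))
E
python3 w.py
```

```text
1.95 [514.84908346  18.40654083 213.50343942] [3.14152315e+00 7.69756153e-05 3.15934408e-01] [-0.43144714  0.06480987  0.63695526] 0.4372236873672949
[371  29  37  47 714] [388.9  52.4] [670.5  13.2  62. ] [146.3  53.3 151.5]
[ 339   46   54   57 1573] [365.4  73.9] [649.2  25.9  62. ] [130.1  34.6 151.5]
[215  78  35  33 574] [230.9  93.2] [600.4 127.5  62. ] [115.2 -77.1 151.5]
[151 197  35  35 888] [168.3 213.2] [485.1 155.3  62. ] [  14.3 -139.3  151.5]
[  89  229   49   47 1123] [112.6 251.8] [434.  196.2  62. ] [ -21.5 -194.2  151.5]
```

View pics/w1.png

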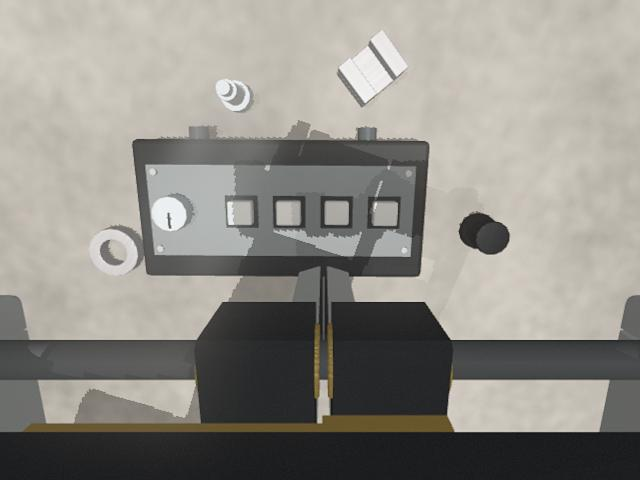

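The wrist view shows the row level in the picture, with keys at about (241,212), (289,212), (336,212) and (384,212).

```bash
cat >> w.py <<'E'
print("keys")
for u in (241.5,289,336.5,384):
    p=ray(c,u,212,62,P);print(p.round(1),(T[:3,:3].T@(p-T[:3,3])).round(1))
g=cv2.resize(c["img"][180:245,210:420],None,fx=3.8,fy=3.8,interpolation=2);save({"img":g},"w2.png")
E
python3 w.py|sed -n '/keys/,$p'
```

```text
keys
[506.6  93.   62. ] [ 15.3 -73.6 151.6]
[519.8  52.4  62. ] [ 15.2 -30.9 151.6]
[533.   11.9  62. ] [ 15.2  11.7 151.6]
[546.1 -28.6  62. ] [ 15.1  54.3 151.6]
```

View pics/w2.png

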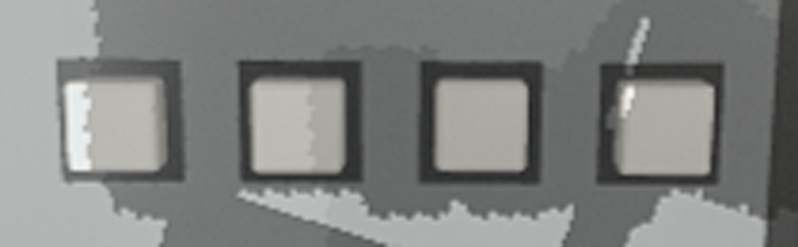

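Call:
{"name": "send_rows", "arguments": {"series": [[[0, 7, 28, 20, 0], [0, 14, 55.5, 50, 0], [0, 14, 55.5, 85, 0], [0, 14, 55.5, 115, 0], [0, 14, 55.5, 133, 0], [0, 14, 55.5, 138, 0], [0, 14, 55.5, 138, 0], [0, 14, 55.5, 138, 0]]]}}

```text
clock: 2.85
eef_pos: [546.4, -29.4, 76.7]
eef_rot: [3.141, -0.002, 0.316]
wrist_force: [-0.0, 0.5, 0.1]
finger_gap: 0.5
```

Call:
{"name": "send_rows", "arguments": {"series": [[[0, 0, 0, 2, 0], [0, 0, 0, 4, 0], [0, 0, 0, 5.5, 0], [0, 0, 0, 6.5, 0], [0, 0, 0, 7.5, 0], [0, 0, 0, 7.5, 0], [0, 0, 0, 7.5, 0]]]}}

```text
clock: 3.55
eef_pos: [546.0, -29.1, 68.1]
eef_rot: [3.141, -0.0, 0.317]
wrist_force: [-0.6, -0.8, 2.1]
finger_gap: 0.5
```

Call:
{"name": "send_rows", "arguments": {"series": [[[0, 0, 0, 0.5, 0], [0, 0, 0, 0.5, 0], [0, 0, 0, 0.5, 0]]]}}

```text
clock: 3.85
eef_pos: [546.0, -29.1, 67.5]
eef_rot: [3.142, -0.0, 0.317]
wrist_force: [0.5, -0.7, 2.5]
finger_gap: 0.5
```

Call:
{"name": "send_rows", "arguments": {"series": [[[0, 0, 0, 0, 0]]]}}

```text
clock: 3.95
eef_pos: [545.9, -29.1, 67.5]
eef_rot: [3.141, -0.0, 0.317]
wrist_force: [0.5, -0.1, 2.7]
finger_gap: 0.4
```

Call:
{"name": "send_rows", "arguments": {"series": [[[0, 0, 0, -6, 0], [0, 0, 0, -8, 0], [0, 0, -22, -10, 0], [0, 0, -44, -8, 0], [0, 0, -44, -6, 0], [0, 0, -44, -3, 0], [0, 0, -44, -1.5, 0], [0, 0, -44, 0, 0], [0, 0, -44, 0, 0], [0, 0, -44, 0, 0]]]}}

```text
clock: 4.95
eef_pos: [532.2, 12.4, 67.4]
eef_rot: [3.142, 0.0, 0.316]
wrist_force: [-0.4, 0.3, 0.7]
finger_gap: 0.2
```

Call:
{"name": "send_rows", "arguments": {"series": [[[0, 0, 0, 0, 0]]]}}

```text
clock: 5.05
eef_pos: [532.2, 12.5, 67.5]
eef_rot: [3.142, -0.0, 0.317]
wrist_force: [0.2, -0.6, 0.1]
finger_gap: 0.8
```

Call:
{"name": "send_rows", "arguments": {"series": [[[0, 0, 0, -6, 0], [0, 0, 0, -8, 0], [0, 0, -22, -10, 0], [0, 0, -44, -8, 0], [0, 0, -44, -6, 0], [0, 0, -44, -3, 0], [0, 0, -44, -1.5, 0], [0, 0, -44, 0, 0], [0, 0, -44, 0, 0], [0, 0, -44, 0, 0]]]}}

```text
clock: 6.05
eef_pos: [518.7, 54.1, 67.6]
eef_rot: [3.141, -0.0, 0.316]
wrist_force: [0.6, -0.6, 2.7]
finger_gap: 0.5
```

Call:
{"name": "send_rows", "arguments": {"series": [[[0, 0, 0, 0, 0]]]}}

```text
clock: 6.15
eef_pos: [518.7, 54.1, 67.6]
eef_rot: [3.141, -0.0, 0.317]
wrist_force: [0.5, -2.0, 3.5]
finger_gap: 0.5
```

Call:
{"name": "send_rows", "arguments": {"series": [[[0, 0, 0, -6, 0], [0, 0, 0, -8, 0], [0, 0, -22, -10, 0], [0, 0, -44, -8, 0], [0, 0, -44, -6, 0], [0, 0, -44, -3, 0], [0, 0, -44, -1.5, 0], [0, 0, -44, 0, 0], [0, 0, -44, 0, 0], [0, 0, -44, 0, 0]]]}}

```text
clock: 7.15
eef_pos: [504.9, 95.8, 67.5]
eef_rot: [3.141, 0.0, 0.316]
wrist_force: [-1.3, -1.6, 3.3]
finger_gap: 0.2
```

Call:
{"name": "send_rows", "arguments": {"series": [[[0, 0, 0, 0, 0]]]}}

```text
clock: 7.25
eef_pos: [504.9, 95.9, 67.6]
eef_rot: [3.141, -0.0, 0.317]
wrist_force: [-0.1, -1.6, 2.3]
finger_gap: 0.5
```

Keys 4, 2 and 1 each push back with about 2.5–3 N, but key 3 gives no contact at the same depth, so it is the latched one. I'll go back to it, confirm it is solid, then press it.

Call:
{"name": "send_rows", "arguments": {"series": [[[0, 0, 0, -8, 0], [0, 0, 0, -12, 0], [0, 0, 30, -14, 0], [0, 0, 60, -14, 0], [0, 0, 88, -12, 0], [0, 0, 88, -8, 0], [0, 0, 88, -3, 0], [0, 0, 88, 0, 0], [0, 0, 88, 0.7, 0], [0, 0, 88, 0.7, 0]]]}}

```text
clock: 8.25
eef_pos: [531.8, 13.4, 66.8]
eef_rot: [-3.141, 0.001, 0.318]
wrist_force: [-1.9, 0.2, 3.5]
finger_gap: 0.7
```

Call:
{"name": "send_rows", "arguments": {"series": [[[0, 0, 0, 0.3, 0], [0, 0, 0, 0.5, 0], [0, 0, 0, 0.5, 0], [0, 0, 0, 0.5, 0]]]}}

```text
clock: 8.65
eef_pos: [532.3, 12.9, 66.4]
eef_rot: [-3.142, -0.001, 0.317]
wrist_force: [-0.8, 2.9, 4.3]
finger_gap: 0.5
```

Solid contact 3.5 mm down, so key 3 is confirmed. Pressing it in gradually.

Call:
{"name": "send_rows", "arguments": {"series": [[[0, 0, 0, 0.6, 0], [0, 0, 0, 1.2, 0], [0, 0, 0, 1.8, 0], [0, 0, 0, 2.4, 0], [0, 0, 0, 2.8, 0], [0, 0, 0, 3, 0], [0, 0, 0, 3, 0], [0, 0, 0, 3, 0]]]}}

```text
clock: 9.45
eef_pos: [532.3, 12.8, 63.4]
eef_rot: [-3.142, -0.001, 0.317]
wrist_force: [-0.9, 3.8, 5.4]
finger_gap: 0.6
```

Call:
{"name": "send_rows", "arguments": {"series": [[[0, 0, 0, -3, 0], [0, 0, 0, -7, 0], [0, 0, 0, -12, 0], [0, 0, 0, -14, 0], [0, 0, 0, -10, 0], [0, 0, 0, -6, 0], [0, 0, 0, -5, 0], [0, 0, 0, -4.1, 0], [0, 0, 0, -4.1, 0], [0, 0, 0, -4.1, 0]]]}}

```text
clock: 10.45
eef_pos: [532.0, 12.6, 67.4]
eef_rot: [3.142, 0.0, 0.317]
wrist_force: [-0.8, -2.0, 3.5]
finger_gap: 0.3
```

Call:
{"name": "send_rows", "arguments": {"series": [[[0, 0, 0, 0, 0]]]}}

```text
clock: 10.55
eef_pos: [532.1, 12.6, 67.4]
eef_rot: [3.142, 0.0, 0.317]
wrist_force: [-1.0, -2.3, 3.8]
finger_gap: 0.5
```

Call:
{"name": "send_rows", "arguments": {"series": [[[0, 0, 0, -5, 0], [0, 0, 0, -20, 0], [0, 0, 0, -50, 0], [0, -10, 0, -80, 0], [0, -30, 10, -115, 0], [0, -60, 10, -145, 0], [0, -60, 10, -145, 0], [0, -60, 10, -145, 0], [0, -60, 10, -145, 0]]]}}

```text
clock: 11.45
eef_pos: [478.2, -15.2, 211.4]
eef_rot: [-3.141, 0.001, 0.317]
wrist_force: [-0.6, 0.1, -0.5]
finger_gap: 0.5
```

```bash
python3 - <<'E'
from h import *
s=manip.read_state();print(s["clock"],s["eef_pos"],s["wrist_force"],s["qd"].round(3))
c=manip.camera("scene");t=manip.camera("wrist")
save({"img":np.hstack([cv2.resize(c["img"],(400,300)),cv2.resize(t["img"],(400,300))])},"end.png")
E
```

```text
11.45 [478.22971457 -15.23383679 211.43111715] [-0.56245784  0.13997491 -0.50875173] [ 0.002  0.014 -0.002 -0.     0.003 -0.002]
```

View pics/end.png

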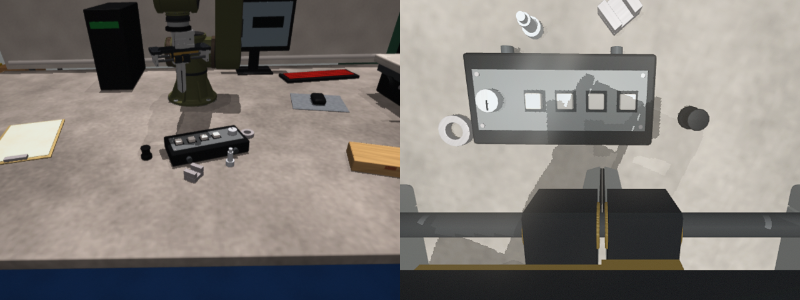

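The arm is clear, all four keys look alike, and the loose parts are where they were. Key 3 now pushes back at a depth where it had given no contact before.

```bash
python3 -c "from cell import manip; print(manip.sign_off())"
```

```text
the job is handed in; nothing more can be done
None
```

The latched key was key 3. I pressed it in, its latch let go, and I handed the job in at about 11.5 s.

- **Finding it:** I tapped all four keys at the same depth, about 2.5 mm below fully up. Keys 4, 2 and 1 pushed back springily with about 2–3.5 N. Key 3 gave almost nothing (0.1–0.7 N) at that depth, then met the fingertips firmly about 3.5 mm down.
- **Pressing it:** I pushed key 3 to about 6.6 mm down, reading 5.4 N at the bottom, then let it up.
- **Checks afterwards:** A second light tap on key 3 at the earlier depth gave 3.5–3.8 N, so it now stands up like the others. The final pictures show four keys that look alike, the loose parts apparently where they were, and the arm clear with no contact force beyond noise.
- **Disagreements:** Key positions from the top and wrist cameras differed by about 2–3 mm, so I used the average. Force readings varied by about 1 N. There were also sideways forces of 2–4 N on key 3, probably friction at the fingertips. No check failed.

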